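# Roll a vial onto the viewer's band and shut the cover

## Robot

A 6-joint arm with a two-finger parallel gripper is mounted at the origin on the work surface; the furniture and walls round the work are solid. World frame = base frame: x ahead of the robot, y to its left, z up, the work surface at z = 0. Lengths are in mm, angles in rad, forces in N, time in s.
With the tool pointing down it reaches from about 400 to 825 mm from the base axis. Payload 7 kg.
Tool frame: the origin (TCP) lies at the very end of the fingers, on their centre line; the grasp point (between the pads) lies 19 mm behind it; z points along the fingers, y is the line along which they close (so a half turn about z gives the same grasp; the last joint's range is limited). The gripper opens to 85 mm and grips with 20 to 120 N. Pads are 22 mm wide; open, the fingers measure 114 mm over their backs; the gripper's body (76 mm by 85 mm) begins 54 mm behind the grasp point. The pads swing forward as they close: fully open they stand 13 mm farther back than shut.
Start: joints at [-1.029, 0.359, 0.012, 0, -1.224, -0.288], TCP at [169.456, -653.361, 231.302] pointing down, gripper open.
Joint ranges: [-3.07, 3.07], [-1.43, 2.12], [-1.02, 1.25], [-3.03, 1.67], [-3.05, -0], [-3.03, 3.03]. Speed limits (rad/s): [2.39, 2.39, 3.01, 3.14, 3.14, 3.14].

## Interface

Orientations are given as a unit quaternion [x, y, z, w].
In Python, from cell import ctrl gives the robot as it stands.
- The arm moves only by the shell command python3 inch.py [FORCE], which reads ROWS from standard input. ROWS is a JSON list of rows, 1 to 10 of them, each an object with the fields x, y, z (the shift in parts of the range, where 1.0 means 1000 mm), wx, wy, wz (a rotation vector in fractions of the full range, 1 being pi rad), finger_gap (the opening from 0.0 (shut) to 1.0 (fully open)); a field left out counts as zero (the opening has to be given); each row is the pose to reach, as a shift and turn from the pose commanded when the command began, along the tool's axes at that moment; what a row does not reach only later rows make up. A row lasts 1/8 s, in which the tool goes at most 62.5 mm and 0.188 rad, less where a joint would pass 70% of its speed; a pose out of reach is approached as far as the arm can. The fingers move at their own pace and stop on an object; FORCE is the grip in N (left out, the last holds). Time passes only in rows, so rows that do not move let the fingers close. It prints the time, the measured TCP pose, the force, the opening and the grip force at its end. Shift and turn numbers lie between -1 and 1, and a call with a number outside is refused. Input that does not fit is refused with a message, and nothing moves.
- ctrl.state(): the state, without advancing time (a new reading comes with each control period).
- ctrl.read_camera(name): name is "scene" or "top" or "wrist"; returns the picture (480x640x3 uint8, red, green, blue); there is no depth.
- ctrl.camera_info(name): a dict with "fx", "fy", "cx", "cy" (pixels), "R" (3x3) and "t" (3): a world point X has camera coordinates R X + t; the wrist camera has in their place "mount" (4x4, takes a point from camera to tool coordinates, whose origin is the TCP and whose axes are the flange's). Camera axes: x right, y down, z forward; pixel columns grow to the right and rows downward; lengths in mm; the calibration is good to about 2 mm. A picture is of the moment at which its call begins: read the wrist's pose just before it. camera_info takes no time and is no camera call.
- ctrl.finish_job(): hands the job in; it is judged then, once.
The state is a dict: "time": time; "q": joint angles; "qvel": joint speeds; "joint_efforts": joint torques, N m; "tool_pos": TCP position; "tool_rot": TCP orientation; "contact_force": force on the tool from outside, world axes, zero at the start; "wrist_torque": the same for the moment, N m; "finger_gap": opening from 0.0 (shut) to 1.0 (fully open); "finger_force": force on a finger pad.
Only numpy, scipy, OpenCV 4.12 (cv2) and the standard library are available. Lean on these libraries where they do the work, as an engineer would, in place of code of your own. Each camera call takes 0.05 s, during which the arm holds its last target. There are 200 camera calls.

## Task

Load the vial viewer: push the lying vial from its side so that it rolls, never lifted, along the lane in under the raised amber cover until it lies still and squarely across the middle of the yellow band; do not let it run on past the band. Leave the cover up until the hand is off the vial and the vial is at rest, then gently press the cover down fully shut. Leave the two bottles and the timer beside the viewer standing where they are.

Things in the scene. Friction and masses are not known exactly. Their poses are not given: they have to be found in the camera images.
- viewer: fixed white viewer, 310 x 176 mm; origin on the bench under its middle; x along the lane from open entry (robot's right) to back wall (robot's left), z up. Black lane floor 12 mm above the bench, 150 mm wide, x -142 to 150 mm; rails 10 mm above it to x = 3 mm, then cheeks 42 mm high. The raised cover roofs the band: an upright gripper hits it, so tilt 30 to 45 deg, fingers down and forward along x
- band (a point): middle of the yellow band (12 mm wide in x, across the whole lane in y), on the lane floor; axes as the viewer's; 78 mm ahead of the viewer's origin, 72 mm before the hinge line. Yellow ticks on the cheeks stand at its ends
- vial: loose glass vial, blue cap, white label: plain cylinder 28 mm across, 90 mm long, 40 to 90 g, lying across the lane near its entry, up to 0.1 rad askew; it keeps its skew as it rolls. Origin at its centre, 14 mm above the lane floor; y is its long axis. Rolls easily: let go at 0.05 m/s it runs on about 5 mm, at 0.1 about 20 mm. Push at mid height: fingertips riding high on it jam it on the floor
- cover (a joint): hinge of the amber cover (rad): 0 is fully shut, flat on the cheeks; positive is raised, at most 0.80; starts 0.66 to 0.80. A friction hinge: it stays where it is left, and moves with about 3 to 5 N pressed at its front edge.
- hinge (a point): middle of the cover's hinge line, along the viewer's y on top of the back wall: 150 mm ahead of the viewer's origin, 54 mm above the bench, 42 mm above the lane floor
- tab (a point): top middle of the cover's white front tab (60 mm in y, 18 mm deep), 141 mm from the hinge line along the cover and 7 mm above its underside, in which the hinge line lies. The amber panel is 168 mm wide, 5 mm thick. Pressing down on the tab along its arc about the hinge shuts the cover; shut, the tab's top is 61 mm above the bench
- bottle_c: bystander: white bottle with blue cap, 48 mm across, 105 mm tall, standing on the bench beside the viewer; origin under its middle
- bottle_a: bystander: white bottle with red cap, 38 mm across, 118 mm tall, standing on the bench beside the viewer; origin under its middle
- lab_timer: bystander: pale bench timer, 74 x 64 x 21 mm, lying on the bench beside the viewer; origin under its middle

How it is judged:
By the outcome, as a careful person would: the job done as asked, in the order asked, and still so for the second after the job is handed in, with the robot touching nothing.
It also fails if it takes over 64 s, if anything falls off the work surface, if the arm or the gripper's body presses on something with over 40 N, if the wrist force passes 120 N, or if a joint passes its speed limit or range.

## Working session

There is one attempt and no reset: what is moved stays moved. The work goes in short steps, Python scripts to look and compute and a shell command to move; the robot and the scene stay as the last step left them, time stands still between calls to the robot, and variables do not carry over. Pictures are saved under pics/ and viewed, at most 11 in all, crops included, and the job is handed in when it is done.

```bash
ls; mkdir -p pics; python3 - <<'E'
from cell import ctrl
import cv2,json
for n in("scene","top"):
    cv2.imwrite(f"pics/{n}0.png",ctrl.read_camera(n)[:,:,::-1])
    print({k:(v.tolist() if hasattr(v,'tolist') else v) for k,v in ctrl.camera_info(n).items()})
print(ctrl.camera_info("wrist")); print(ctrl.state())
E
```

```text
cell.py
inch.py
pics
{'fx': 554.4814095515599, 'fy': 554.4814095515599, 'cx': 318.30726756216586, 'cy': 249.158820713812, 'R': [[-0.8969690267289354, -0.44209334698038005, 0.00019402224548107917], [-0.28276563128563764, 0.573369449083582, -0.7689545322197044], [0.33983843639674016, -0.6897832611866389, -0.6393034410466941]], 't': [489.24508796120875, 267.3916683669783, 854.0033369546894]}
{'fx': 473.31815837267186, 'fy': 473.31815837267186, 'cx': 315.8559595971871, 'cy': 246.50874786933068, 'R': [[0.10949775698586532, -0.9939655033009737, -0.006543658205197706], [-0.9731660153350664, -0.10586140224285778, -0.2043068038809405], [0.20238119431393214, 0.028739202543180978, -0.9788850343248936]], 't': [-97.39232118870835, 532.8146523417628, 813.120771158643]}
{'fx': 338.95400212230464, 'fy': 338.95400212230464, 'cx': 319.2988591591422, 'cy': 244.11500922526827, 'mount': array([[-5.96035725e-04, -9.48113194e-01, -3.17932408e-01,
         8.33358378e+01],
       [ 9.99999765e-01, -6.73169812e-04,  1.32750215e-04,
        -1.34344785e+00],
       [-3.39884730e-04, -3.17932254e-01,  9.48113372e-01,
        -1.42503059e+02],
       [ 0.00000000e+00,  0.00000000e+00,  0.00000000e+00,
         1.00000000e+00]])}
{'time': 0.1, 'q': array([-1.02890086e+00,  3.59313426e-01,  1.11586711e-02, -2.95296620e-04,
       -1.22406724e+00, -2.88120946e-01]), 'qvel': array([-0.00038316, -0.0014802 ,  0.00221513,  0.00125501,  0.00125025,
       -0.00145443]), 'joint_efforts': array([-1.06119882e-03, -5.84765089e+01,  2.94108242e+01,  6.95449457e+00,
       -3.15948113e-03, -1.52745673e-05]), 'tool_pos': array([ 169.34914435, -652.98339491,  230.4644932 ]), 'tool_rot': array([-1.26497141e-01,  9.91966706e-01,  7.08298170e-04, -1.60371622e-04]), 'contact_force': array([-0.14844839,  0.11375209, -0.99234551]), 'wrist_torque': array([-0.00223544, -0.00583679, -0.04830493]), 'finger_force': 0.0, 'finger_gap': 1.0025939720099346}
```

View pics/scene0.png

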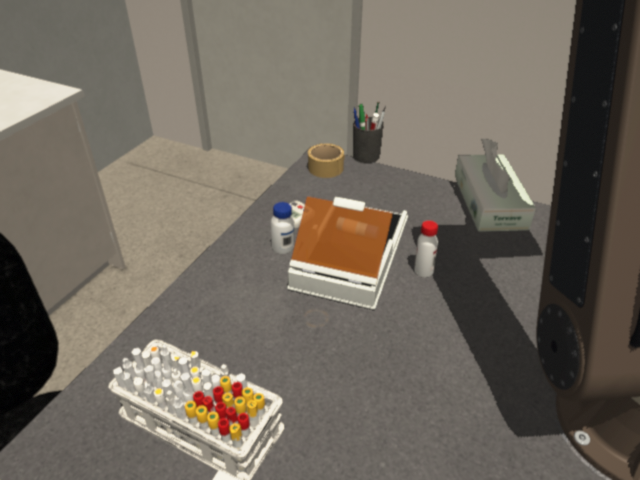

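View pics/top0.png

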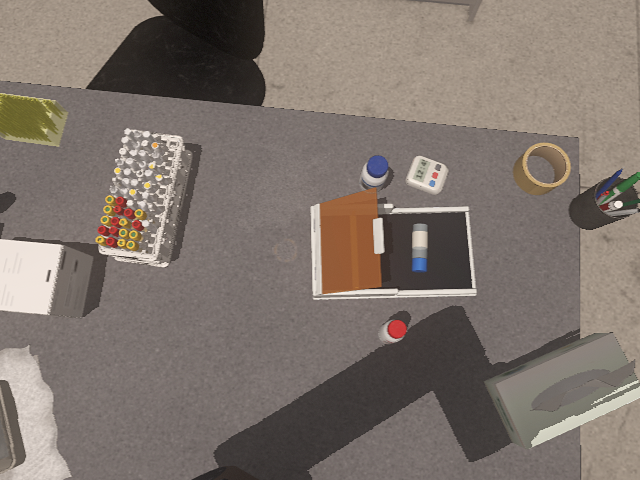

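The scene picture shows the viewer at about (345,250), with the blue-cap bottle at (283,230) and the red-cap bottle at (427,250). The top picture shows the viewer spanning (313..475, 205..297), with the vial at (420,247), the white tab at (378,236), and the timer at (427,174). I'll zoom in to get exact pixels.

```bash
python3 - <<'E'
import cv2
i=cv2.imread("pics/top0.png")[182:308,300:490]
cv2.imwrite("pics/top0c.png",cv2.resize(i,None,fx=4,fy=4,interpolation=cv2.INTER_CUBIC))
E
```

```text
(no output)
```

View pics/top0c.png

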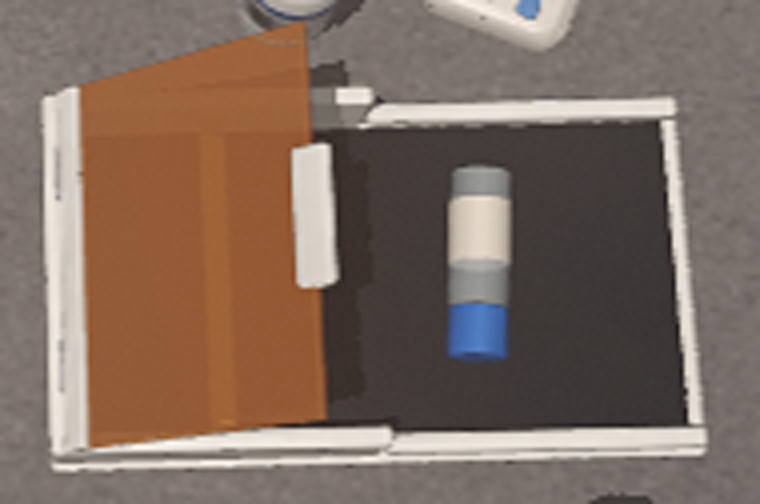

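Crop pixels: the band runs (213,135)-(222,425), the lip line (664,122)-(689,424), the vial axis (482,168)-(477,358), and the tab centre is about (315,215). Next I'll fit the viewer pose, vial and cover angle.

```bash
cat > h.py <<'E'
import numpy as np
from cell import ctrl
from scipy.optimize import least_squares
from scipy.spatial.transform import Rotation as Ro
I=ctrl.camera_info("top");R=np.array(I["R"]);t=np.array(I["t"])
def proj(X):
    c=R@np.array(X,float)+t; return np.array([I["fx"]*c[0]/c[2]+I["cx"],I["fy"]*c[1]/c[2]+I["cy"]])
def ray(u,v,z):
    d=R.T@[(u-I["cx"])/I["fx"],(v-I["cy"])/I["fy"],1]; C=-R.T@t; return C+d*(z-C[2])/d[2]
def full(p): return np.array(p)/4+[300,182]-.375
def V(p,x):  # viewer->world
    c,s=np.cos(p[2]),np.sin(p[2]); return np.array([p[0]+c*x[0]-s*x[1],p[1]+s*x[0]+c*x[1],x[2]])
def Vi(p,X):
    c,s=np.cos(p[2]),np.sin(p[2]); d=np.array(X)-[p[0],p[1],0]; return np.array([c*d[0]+s*d[1],-s*d[0]+c*d[1],d[2]])
E
cat > fit.py <<'E'
from h import *
P=[((676,100),(-155,-88,22)),((706,442),(-155,88,22)),((706,456),(-155,88,0)),((53,469),(155,88,0)),((45,98),(155,-88,54))]
L=[((213,135),78),((222,425),78),((664,122),-142),((689,424),-142)]
def f(p):
    r=[]
    for a,x in P: r+=list((proj(V(p,x))-full(a))*1.9)
    for a,x in L: r.append(Vi(p,ray(*full(a),12))[0]-x)
    return r
s=least_squares(f,[600,-80,1.57],loss="soft_l1"); p=s.x
print("viewer",p.round(4),"res mm",np.round(f(p),1)); np.save("p.npy",p)
print("cam",-R.T@t)
for a in [(482,168),(477,358),(479.5,262)]: print("vial",Vi(p,ray(*full(a),26)).round(1))
for a in [(213,135),(222,425)]: print("band",Vi(p,ray(*full(a),12)).round(1))
g=lambda q:proj(V(p,(150-141*np.cos(q[0])-7*np.sin(q[0]),q[1],54+141*np.sin(q[0])+7*np.cos(q[0]))))-full((315,215))
q=least_squares(g,[.7,0]).x; print("cover",q, "tab z",54+141*np.sin(q[0])+7*np.cos(q[0]))
print("bottle c,a,timer",*[Vi(p,ray(*a)).round(0) for a in[(376,165,105),(397,329,118),(427,174,21)]])
print("tcp",ctrl.state()["tool_pos"],Vi(p,ctrl.state()["tool_pos"]))
print(Ro.from_quat(ctrl.state()["tool_rot"]).as_matrix().round(3))
E
python3 fit.py
```

```text
viewer [ 556.3193 -186.3528    1.7039] res mm [ 5.6 -5.9  7.6  4.2  0.3 -0.1  1.5  1.2  0.7 -6.8 -3.2 -1.9 -3.3 -2.1]
cam [364.62100006 -63.76854385 904.17211061]
vial [-51.9 -49.4  26. ]
vial [-43.3  42.2  26. ]
vial [-47.6  -3.6  26. ]
band [ 74.8 -72.8  12. ]
band [76.1 69.1 12. ]
cover [0.80257272 2.5600851 ] tab z 160.26361859211738
bottle c,a,timer [  37. -139.  105.] [ 19. 151. 118.] [ -73. -151.   21.]
tcp [ 169.34914435 -652.98339491  230.4644932 ] [-411.15188967  445.47065746  230.4644932 ]
[[-0.968 -0.251 -0.   ]
 [-0.251  0.968  0.001]
 [ 0.     0.001 -1.   ]]
```

```bash
python3 - <<'E'
s=open("fit.py").read()
a=s.index("P=[");b=s.index("def f")
s=s[:a]+'''P=[]
L=[((213,135),78),((222,425),78),((664,122),-142),((689,424),-142)]
M=[((400,126),-75,12),((655,122),-75,12),((400,432),75,22),((690,428),75,22),((53,469),88,0),((706,456),88,0),((676,98),-88,22),((390,105),-88,22)]
'''+s[b:]
s=s.replace("    return r","    for a,y,z in M: r.append(Vi(p,ray(*full(a),z))[1]-y)\n    return r",1)
open("fit.py","w").write(s)
E
python3 fit.py
```

```text
viewer [ 556.1908 -189.0143  -36.0041] res mm [ 0.   0.1 -0.  -0.1 -0.7 -0.7  0.1  0.2 -0.3 -1.8  3.3  4.5]
cam [364.62100006 -63.76854385 904.17211061]
vial [-48.9 -50.3  26. ]
vial [-41.1  41.4  26. ]
vial [-45.   -4.5  26. ]
band [ 78.  -72.6  12. ]
band [78.1 69.3 12. ]
cover [0.83280997 3.16098748] tab z 163.0248983616167
bottle c,a,timer [  41. -139.  105.] [ 20. 150. 118.] [ -69. -152.   21.]
tcp [ 169.34914435 -652.98339491  230.4644932 ] [-412.48658809  441.32604105  230.4644932 ]
[[-0.968 -0.251 -0.   ]
 [-0.251  0.968  0.001]
 [ 0.     0.001 -1.   ]]
```

The fit is good: viewer at (556.2,-189.0), yaw 1.695, vial at viewer x=-45, y=-4.5 and about 0.085 rad askew, cover about 0.8. I'll push with both fingertips at a 0.35 opening, which also squares the vial, with the tool tilted 0.56 rad and its camera side facing the entry.

```bash
cat > d.py <<'E'
import sys
from h import *
# d.py x y z tilt : tilt>0 fingers down and forward along viewer x
p=np.load("p.npy");x,y,z,a=map(float,sys.argv[1:5])
s=ctrl.state();T=Ro.from_quat(s["tool_rot"]);S,C=np.sin(a),np.cos(a)
M=np.array([[-C,0,S],[0,1,0],[-S,0,-C]])
G=Ro.from_euler("z",p[2])*Ro.from_matrix(M)
print("now v",Vi(p,s["tool_pos"]).round(1),"F",s["contact_force"].round(1),"q",s["q"].round(2),"t",round(s["time"],2),"gap",round(s["finger_gap"],2))
print("d",T.inv().apply(V(p,(x,y,z))-s["tool_pos"]).round(1),"rot",(T.inv()*G).as_rotvec().round(3))
print("vx in tool",T.inv().apply(V(p,(1,0,0))-V(p,(0,0,0))).round(4),"vz",T.inv().apply([0,0,1]).round(4))
print("others",[ray(*q).round(0) for q in[(555,390,90),(615,200,100),(542,165,50)]]) if len(sys.argv)>5 else 0
E
python3 d.py -105 -6 200 0.56 1
```

```text
now v [-412.5  441.3  230.5] F [-0.1  0.1 -1. ] q [-1.03  0.36  0.01 -0.   -1.22 -0.29] t 0.1 gap 1.0
d [-483.3  247.1   30.8] rot [-0.401 -0.458 -1.401]
vx in tool [-0.1291  0.9916  0.0014] vz [ 1.0e-04  1.4e-03 -1.0e+00]
others [array([ 336., -458.,   90.]), array([ 671., -556.,  100.]), array([ 746., -450.,   50.])]
```

Units first: shifts go in shares of 1000 mm and turns go in shares of pi rad. So -483 mm / 1000 = -0.483, -290 mm / 1000 = -0.29, -1.4 rad / 3.1416 = -0.4456.

```bash
echo '[{"x":-0.048, "y":0.025, "wx":-0.0127, "wy":-0.0146, "wz":-0.0446, "finger_gap":0.35}, {"x":-0.097, "y":0.049, "wx":-0.0255, "wy":-0.0293, "wz":-0.0891, "finger_gap":0.35}, {"x":-0.145, "y":0.074, "wx":-0.0382, "wy":-0.0436, "wz":-0.1337, "finger_gap":0.35}, {"x":-0.193, "y":0.099, "wx":-0.0509, "wy":-0.0583, "wz":-0.1783, "finger_gap":0.35}, {"x":-0.242, "y":0.124, "wx":-0.0637, "wy":-0.0729, "wz":-0.2228, "finger_gap":0.35}, {"x":-0.29, "y":0.148, "wx":-0.0764, "wy":-0.0875, "wz":-0.2674, "finger_gap":0.35}, {"x":-0.338, "y":0.173, "wx":-0.0891, "wy":-0.1019, "wz":-0.3119, "finger_gap":0.35}, {"x":-0.387, "y":0.198, "wx":-0.1019, "wy":-0.1165, "wz":-0.3565, "finger_gap":0.35}, {"x":-0.435, "y":0.222, "wx":-0.1146, "wy":-0.1311, "wz":-0.4011, "finger_gap":0.35}, {"x":-0.483, "y":0.247, "wx":-0.1273, "wy":-0.1458, "wz":-0.4456, "finger_gap":0.35}]' | python3 inch.py; python3 d.py -105 -6 60 0.56
```

```text
time: 1.35
tool_pos: [575.9, -291.8, 230.9]
tool_rot: [0.722, -0.635, -0.207, -0.183]
contact_force: [0.1, -0.5, -0.1]
finger_gap: 0.35
finger_force: 0.0
now v [-104.5   -6.8  230.9] F [ 0.1 -0.5 -0.1] q [-0.46  0.55  0.37 -0.46 -1.71  0.6 ] t 1.35 gap 0.35
d [ 91.2   1.2 144.5] rot [-0.    -0.     0.004]
vx in tool [-0.8473 -0.003   0.5311] vz [-0.5311 -0.0019 -0.8473]
```

In the tool's units: 180 mm / 1000 = 0.18, 168 mm / 1000 = 0.168, 0.004 rad / 3.1416 = 0.0013.

```bash
echo '[{"x":0.03, "y":0.0004, "z":0.048, "wz":0.0006, "finger_gap":0.35}, {"x":0.061, "y":0.0008, "z":0.096, "wz":0.0013, "finger_gap":0.35}, {"x":0.091, "y":0.0012, "z":0.144, "wz":0.0013, "finger_gap":0.35}, {"x":0.105, "y":0.0012, "z":0.168, "wz":0.0013, "finger_gap":0.35}, {"x":0.113, "y":0.0012, "z":0.18, "wz":0.0013, "finger_gap":0.35}, {"x":0.113, "y":0.0012, "z":0.18, "wz":0.0013, "finger_gap":0.35}]' | python3 inch.py; python3 d.py -90 -6 20 0.56;python3 - <<'E'
from cell import ctrl
import cv2,numpy as np
a=ctrl.read_camera("wrist")[:,:,::-1];b=ctrl.read_camera("top")[182:308,300:490,::-1]
cv2.imwrite("pics/w1.png",np.vstack([cv2.resize(b,None,fx=3,fy=3,interpolation=2)[:, :570],a[240:460,40:610]]))
E
```

```text
time: 2.1
tool_pos: [574.0, -293.8, 18.5]
tool_rot: [0.719, -0.638, -0.207, -0.182]
contact_force: [1.0, 0.9, 0.4]
finger_gap: 0.349
finger_force: 0.0
now v [-106.2   -4.7   18.5] F [1.  0.9 0.4] q [-0.46  0.73  0.19 -0.47 -1.38  0.75] t 2.1 gap 0.35
d [-14.5  -1.2   7.3] rot [-0.001 -0.002 -0.005]
vx in tool [-0.8481  0.0045  0.5298] vz [-0.5298  0.0017 -0.8481]
```

View pics/w1.png

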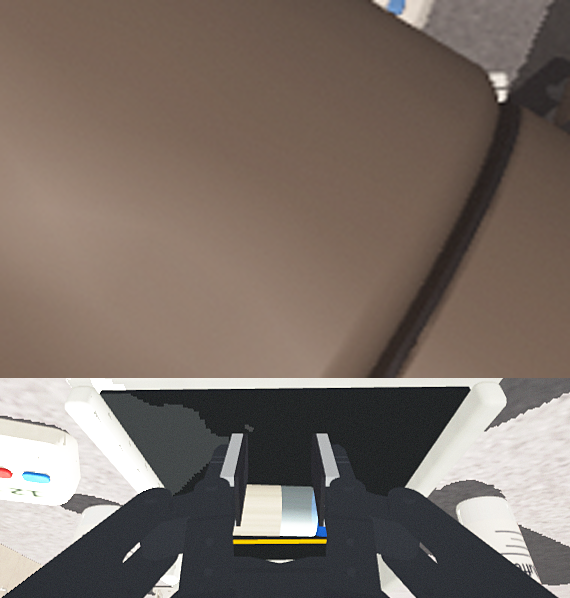

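The top view is blocked by the arm. The wrist view (crop) shows the vial label and glass at (245..318, 485..540) between the two fingers, with the yellow band at row 541 beyond it. I'll start pushing.

In the tool's units: -48.4 mm / 1000 = -0.0484, 28.5 mm / 1000 = 0.0285.

```bash
echo '[{"x":-0.007, "y":-0.0006, "z":0.0037, "finger_gap":0.35}, {"x":-0.0145, "y":-0.0012, "z":0.0073, "finger_gap":0.35}, {"x":-0.0196, "y":-0.0012, "z":0.0105, "finger_gap":0.35}, {"x":-0.0247, "y":-0.0012, "z":0.0137, "finger_gap":0.35}, {"x":-0.0298, "y":-0.0012, "z":0.0169, "finger_gap":0.35}, {"x":-0.034, "y":-0.0012, "z":0.0195, "finger_gap":0.35}, {"x":-0.0382, "y":-0.0012, "z":0.0222, "finger_gap":0.35}, {"x":-0.0416, "y":-0.0012, "z":0.0243, "finger_gap":0.35}, {"x":-0.045, "y":-0.0012, "z":0.0264, "finger_gap":0.35}, {"x":-0.0484, "y":-0.0012, "z":0.0285, "finger_gap":0.35}]' | python3 inch.py; python3 d.py 20 -6 20 0.56;python3 - <<'E'
from cell import ctrl
import cv2,numpy as np
a=ctrl.read_camera("wrist")[:,:,::-1];b=ctrl.read_camera("scene")[:,:,::-1]
cv2.imwrite("pics/w2.png",np.vstack([cv2.resize(b[180:310,270:420],None,fx=4,fy=4,interpolation=2)[100:400],cv2.resize(a[300:450,220:420],None,fx=3,fy=2,interpolation=2)]))
E
```

```text
time: 3.45
tool_pos: [568.5, -237.6, 20.2]
tool_rot: [0.719, -0.638, -0.206, -0.182]
contact_force: [-0.5, -0.4, -0.5]
finger_gap: 0.352
finger_force: 0.0
now v [-49.7  -6.2  20.2] F [-0.5 -0.4 -0.5] q [-0.4   0.68  0.1  -0.49 -1.32  0.72] t 3.45 gap 0.35
d [-59.    0.6  37.1] rot [-0.002 -0.002 -0.004]
vx in tool [-0.8483  0.0047  0.5295] vz [-0.5295  0.001  -0.8483]
```

View pics/w2.png

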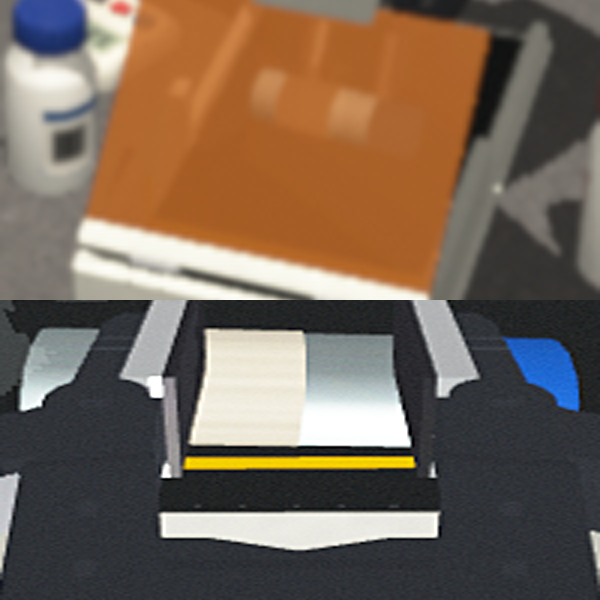

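The wrist view shows the vial square against both fingertips. Its silhouette rows are about 316 to 373 and the band is at about row 381 (full frame). I'll work out the vial's x from those.

```bash
cat > m.py <<'E'
import sys
from h import *
# m.py near_row far_row band_row -> vial x
W=ctrl.camera_info("wrist");p=np.load("p.npy");s=ctrl.state();T=Ro.from_quat(s["tool_rot"])
def row(x,y,z):
    c=np.linalg.inv(W["mount"])@np.r_[T.inv().apply(V(p,(x,y,z))-s["tool_pos"]),1]
    return W["fy"]*c[1]/c[2]+W["cy"],W["fx"]*c[0]/c[2]+W["cx"]
th=np.linspace(0,6.283,721)
def sil(x):
    r=[row(x+14*np.cos(k),-5,26+14*np.sin(k))[0] for k in th]; return min(r),max(r)
n,f,b=map(float,sys.argv[1:4])
from scipy.optimize import brentq
g=lambda F:round(brentq(F,-100,120),1)
print("tcp x",Vi(p,s["tool_pos"]).round(1),"near:",g(lambda x:sil(x)[0]-n),"far:",g(lambda x:sil(x)[1]-f),"band:",g(lambda x:row(x,-5,12)[0]-b))
for x in (64,78): print("pred sil",x,np.round(sil(x),1),"band",np.round(row(78,-5,12),1))
E
python3 m.py 316 373.5 381.7
```

```text
tcp x [-49.5  -6.3  20.3] near: -27.5 far: -26.1 band: 78.4
pred sil 64 [374.5 416.8] band [381.6 320. ]
pred sil 78 [380.7 421.4] band [381.6 320. ]
```

In the tool's units: -41.6 mm / 1000 = -0.0416, -37.3 mm / 1000 = -0.0373.

```bash
echo '[{"x":-0.0034, "z":0.0021, "finger_gap":0.35}, {"x":-0.0076, "z":0.0048, "finger_gap":0.35}, {"x":-0.0119, "z":0.0074, "finger_gap":0.35}, {"x":-0.0161, "z":0.0101, "finger_gap":0.35}, {"x":-0.0204, "z":0.0127, "finger_gap":0.35}, {"x":-0.0246, "z":0.0154, "finger_gap":0.35}, {"x":-0.0288, "z":0.018, "finger_gap":0.35}, {"x":-0.0331, "z":0.0207, "finger_gap":0.35}, {"x":-0.0373, "z":0.0233, "finger_gap":0.35}, {"x":-0.0416, "z":0.026, "finger_gap":0.35}]' | python3 inch.py | sed -n '2p;4p'; echo '[{"x":-0.0042, "z":0.0026, "finger_gap":0.35}, {"x":-0.0085, "z":0.0053, "finger_gap":0.35}, {"x":-0.0127, "z":0.0079, "finger_gap":0.35}, {"x":-0.017, "z":0.0106, "finger_gap":0.35}, {"x":-0.0204, "z":0.0127, "finger_gap":0.35}, {"x":-0.0238, "z":0.0148, "finger_gap":0.35}, {"x":-0.0263, "z":0.0164, "finger_gap":0.35}, {"x":-0.0288, "z":0.018, "finger_gap":0.35}, {"x":-0.0305, "z":0.0191, "finger_gap":0.35}, {"x":-0.0322, "z":0.0201, "finger_gap":0.35}]' | python3 inch.py|sed -n '2p;4p'; python3 d.py 55.5 -6 20 0.56; python3 - <<'E'
from cell import ctrl
import cv2,numpy as np
a=ctrl.read_camera("wrist")[:,:,::-1]
cv2.imwrite("pics/w3.png",cv2.resize(a[300:450,220:420],None,fx=4,fy=4,interpolation=2))
E
```

```text
tool_pos: [562.7, -188.7, 20.2]
contact_force: [0.1, 0.6, -0.2]
tool_pos: [558.2, -151.3, 20.2]
contact_force: [-0.4, -0.4, -0.3]
now v [37.2 -6.7 20.2] F [-0.4 -0.4 -0.3] q [-0.29  0.61 -0.03 -0.54 -1.23  0.67] t 6.05 gap 0.35
d [-15.5   0.7   9.8] rot [-0.002 -0.002 -0.004]
vx in tool [-0.8483  0.0047  0.5295] vz [-0.5295  0.0009 -0.8483]
```

View pics/w3.png

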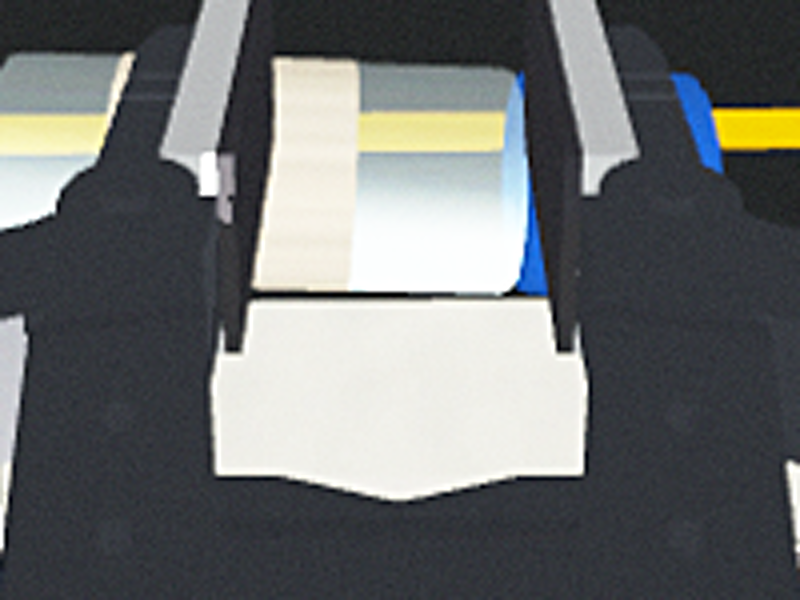

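The wrist view shows the vial ahead of the fingers, its near edge running from about (20,54) to (680,74) in the crop, slightly slanted against the band at rows 108 to 150. I'll quantify the skew and position.

```bash
cat > k.py <<'E'
import sys
from h import *
# silhouette near-edge crop points (4x of [300:,220:]) -> (x,y) of vial axis under each
W=ctrl.camera_info("wrist");p=np.load("p.npy");s=ctrl.state();T=Ro.from_quat(s["tool_rot"]);Mi=np.linalg.inv(W["mount"])
def px(X):
    c=Mi@np.r_[T.inv().apply(V(p,X)-s["tool_pos"]),1]
    return np.array([W["fx"]*c[0]/c[2]+W["cx"],W["fy"]*c[1]/c[2]+W["cy"]])
th=np.linspace(0,6.283,361)
def near(x,y):
    q=np.array([px((x+14*np.cos(k),y,26+14*np.sin(k))) for k in th]); return q[q[:,1].argmin()]
def fl(u,v):
    return least_squares(lambda q:px((q[0],q[1],12))-[u,v],[78,0]).x
for a in sys.argv[1:]:
    kind,u,v=a.split(","); u=float(u)/4+220-.375;v=float(v)/4+300-.375
    print(a,(fl(u,v) if kind=="b" else least_squares(lambda q:near(*q)-[u,v],[60,0],diff_step=1e-3).x).round(1))
E
python3 k.py n,20,54 n,275,60 n,510,70 n,680,74 b,430,133 b,760,128
```

```text
n,20,54 [ 55.7 -54.5]
n,275,60 [ 57.5 -21.5]
n,510,70 [60.5  9.3]
n,680,74 [61.8 32. ]
b,430,133 [76.6 -1. ]
b,760,128 [75.3 46.9]
```

In the tool's units: -14.4 mm / 1000 = -0.0144, -1.7 mm / 1000 = -0.0017.

```bash
echo '[{"x":-0.0017, "z":0.0011, "finger_gap":0.35}, {"x":-0.0034, "z":0.0021, "finger_gap":0.35}, {"x":-0.0051, "z":0.0032, "finger_gap":0.35}, {"x":-0.0068, "z":0.0042, "finger_gap":0.35}, {"x":-0.0085, "z":0.0053, "finger_gap":0.35}, {"x":-0.0102, "z":0.0064, "finger_gap":0.35}, {"x":-0.0115, "z":0.0071, "finger_gap":0.35}, {"x":-0.0127, "z":0.0079, "finger_gap":0.35}, {"x":-0.0136, "z":0.0085, "finger_gap":0.35}, {"x":-0.0144, "z":0.009, "finger_gap":0.35}]' | python3 inch.py|sed -n '2p;4p'; echo '[{"finger_gap":0.35}, {"finger_gap":0.35}]' | python3 inch.py >/dev/null; python3 d.py 55.5 -6 20 0.56; python3 - <<'E'
from cell import ctrl
import cv2,numpy as np
a=ctrl.read_camera("wrist")[:,:,::-1]
cv2.imwrite("pics/w4.png",cv2.resize(a[280:430,220:420],None,fx=4,fy=4,interpolation=2))
E
```

```text
tool_pos: [556.2, -134.5, 20.2]
contact_force: [-0.1, 0.4, 0.1]
now v [54.  -6.7 20.2] F [ 0.3 -0.7  0.1] q [-0.27  0.6  -0.05 -0.55 -1.21  0.66] t 7.6 gap 0.35
d [-1.2  0.7  0.9] rot [-0.002 -0.002 -0.004]
vx in tool [-0.8483  0.0046  0.5295] vz [-0.5295  0.001  -0.8483]
```

View pics/w4.png

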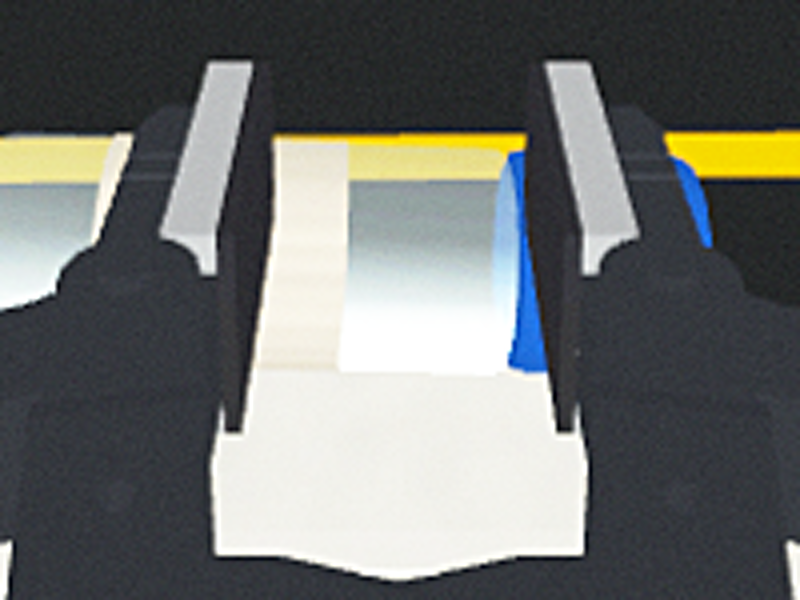

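Near edge of the vial: (20,134), (310,142), (500,149), (690,160); band centred at row 156.

```bash
python3 k.py n,20,54 n,310,62 n,500,69 n,690,80 b,430,78 b,760,75
```

```text
n,20,54 [ 72.2 -54.5]
n,310,62 [ 74.7 -17.1]
n,500,69 [76.8  7.9]
n,690,80 [80.1 33.5]
b,430,78 [75.9 -1.3]
b,760,75 [75.4 43.5]
```

In the tool's units: 127 mm / 1000 = 0.127, 100 mm / 1000 = 0.1.

```bash
echo '[{"x":-0.0004, "z":0.0003, "finger_gap":0.35}, {"x":-0.0009, "z":0.0006, "finger_gap":0.35}, {"x":-0.0009, "z":0.0006, "finger_gap":0.35}, {"x":-0.0009, "z":0.0006, "finger_gap":0.35}, {"x":0.003, "z":-0.0019, "finger_gap":0.35}, {"x":0.012, "z":-0.0075, "finger_gap":0.35}, {"x":0.035, "z":-0.0219, "finger_gap":0.35}, {"x":0.07, "z":-0.0437, "finger_gap":0.35}, {"x":0.1, "z":-0.0625, "finger_gap":0.35}, {"x":0.127, "z":-0.0795, "finger_gap":0.35}]' | python3 inch.py|sed -n '2p;4p'; echo '[{"x":-0.005, "z":-0.03, "finger_gap":0.0}, {"x":-0.01, "z":-0.06, "finger_gap":0.0}, {"x":-0.01, "z":-0.06, "finger_gap":0.0}]' | python3 inch.py>/dev/null; python3 d.py 48 0 250 0; python3 - <<'E'
from cell import ctrl
import cv2,numpy as np
a=ctrl.read_camera("wrist")[:,:,::-1];b=ctrl.read_camera("scene")[:,:,::-1]
cv2.imwrite("pics/w5f.png",a)
cv2.imwrite("pics/w5.png",np.hstack([cv2.resize(a[200:400,220:420],None,fx=3,fy=3,interpolation=2)[:,:],cv2.resize(b[180:310,290:356],None,fx=3,fy=3,interpolation=2)[:390,:198] if 0 else np.zeros((600,0,3),np.uint8)]))
E
```

```text
tool_pos: [573.8, -286.6, 20.0]
contact_force: [0.3, 0.5, -0.2]
now v [-122.8   -6.3   78.7] F [-0.9 -0.7 -0.2] q [-0.48  0.68  0.25 -0.45 -1.48  0.72] t 9.28 gap 0.0
d [-235.4    7.   -55.8] rot [-0.004  0.554 -0.006]
vx in tool [-0.8502  0.0064  0.5264] vz [-0.5264 -0.0022 -0.8502]
```

View pics/w5f.png

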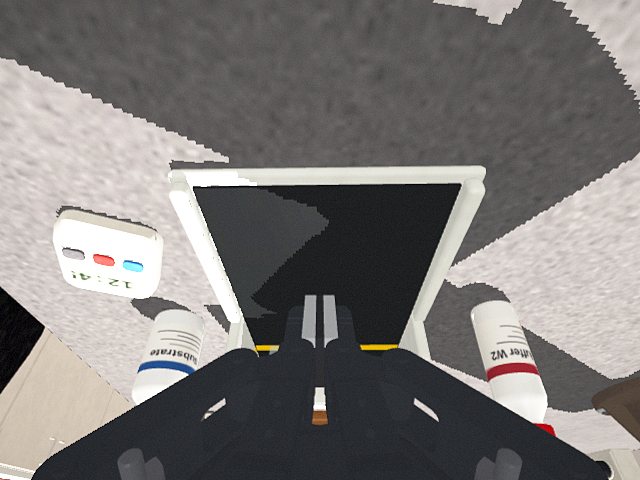

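The wrist view shows the lane empty up to the band (row 348), with the vial itself hidden behind the gripper fingers. The bottles and timer are standing. I'll rise, go upright over the tab and look again.

Units first: shifts go in shares of 1000 mm and turns go in shares of pi rad. So -235 mm / 1000 = -0.235, -205 mm / 1000 = -0.205, 0.554 rad / 3.1416 = 0.1763.

```bash
echo '[{"x":-0.03, "z":-0.048, "finger_gap":0}, {"x":-0.06, "z":-0.097, "finger_gap":0}, {"x":-0.09, "z":-0.145, "finger_gap":0}, {"x":-0.115, "y":0.001, "z":-0.13, "wy":0.0318, "finger_gap":0}, {"x":-0.145, "y":0.002, "z":-0.112, "wy":0.0796, "finger_gap":0}, {"x":-0.175, "y":0.004, "z":-0.093, "wy":0.1273, "finger_gap":0}, {"x":-0.205, "y":0.006, "z":-0.075, "wy":0.1751, "finger_gap":0}, {"x":-0.235, "y":0.007, "z":-0.056, "wy":0.1763, "finger_gap":0}, {"x":-0.235, "y":0.007, "z":-0.056, "wy":0.1763, "finger_gap":0}, {"x":-0.235, "y":0.007, "z":-0.056, "wy":0.1763, "finger_gap":0}]' | python3 inch.py|sed -n '2p;4p'; python3 d.py 48 0 185 0; python3 - <<'E'
from cell import ctrl
import cv2,numpy as np
a=ctrl.read_camera("wrist")[:,:,::-1];b=ctrl.read_camera("scene")[:,:,::-1];c=ctrl.read_camera("top")[:,:,::-1]
r=lambda i:cv2.resize(i,(390,300),interpolation=2)
cv2.imwrite("pics/w6.png",np.vstack([np.hstack([r(a),r(c)]),np.hstack([cv2.resize(b[180:310,270:420],(390,300),interpolation=2),r(b)])]))
for n,i in zip("abc",(a,b,c)): cv2.imwrite(f"pics/w6{n}.png",i)
E
```

```text
tool_pos: [549.8, -138.8, 248.1]
contact_force: [-0.2, -0.4, -0.1]
now v [5.060e+01 1.000e-01 2.481e+02] F [-0.2 -0.4 -0.1] q [ 0.09  0.17 -0.2  -0.   -1.2   0.03] t 10.62 gap 0.0
d [ 2.9 -0.2 63.1] rot [ 0.002  0.004 -0.004]
vx in tool [-1.      0.0039  0.0041] vz [-0.004   0.0018 -1.    ]
```

View pics/w6.png

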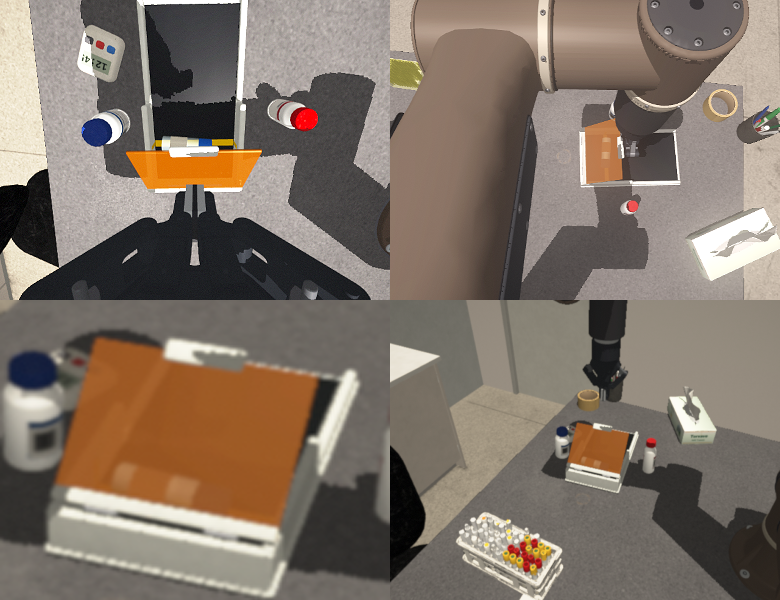

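The vial lies on the band under the raised cover: wrist panel (160..212, 142), with the band visible at both ends. All the bystanders are standing. I'll zoom in once before closing.

```bash
python3 - <<'E'
import cv2,numpy as np
a=cv2.imread("pics/w6a.png");c=cv2.imread("pics/w6c.png")
cv2.imwrite("pics/w7.png",np.vstack([cv2.resize(a[210:260,200:400],None,fx=4,fy=4,interpolation=2),cv2.resize(c[195:295,300:500],None,fx=4,fy=4,interpolation=2)[:400]]))
E
```

```text
(no output)
```

View pics/w7.png

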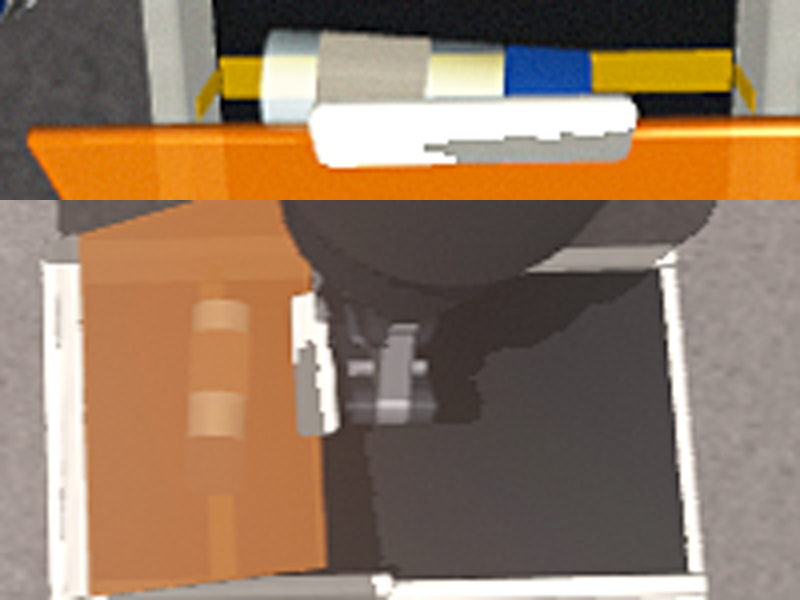

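```bash
python3 - <<'E'
from h import *
p=np.load("p.npy")
for u,v,z in[(220.5,300,26),(216.5,435,26),(214.5,490,26),(213,287,12),(222.5,540,12)]:
    print(z,Vi(p,ray(300+u/4-.375,195+(v-200)/4-.375,z)).round(1))
E
```

```text
26 [ 75.8 -60.2  26. ]
26 [79.7  5.6 26. ]
26 [81.5 31.9 26. ]
12 [ 78.1 -70.6  12. ]
12 [77.4 53.7 12. ]
```

Vial centre is at x≈78.6 (band 78), y≈-14, skew ≈0.06 rad, lying still. Next is the cover, pressed with shut upright fingers along the tab's arc.

In the tool's units: 75 mm / 1000 = 0.075, -15.4 mm / 1000 = -0.0154.

```bash
echo '[{"x":-0.007, "z":0.04, "finger_gap":0}, {"x":-0.0154, "z":0.072, "finger_gap":0}, {"x":-0.0154, "z":0.075, "finger_gap":0}, {"x":-0.0154, "z":0.075, "finger_gap":0}]' | python3 inch.py; python3 d.py 63.6 0 164.3 0
```

```text
time: 11.28
tool_pos: [548.5, -124.0, 174.3]
tool_rot: [0.748, -0.664, -0.001, -0.001]
contact_force: [0.9, 0.1, 1.1]
finger_gap: 0.0
finger_force: 0.0
now v [ 65.4  -0.5 174.3] F [0.9 0.1 1.1] q [ 0.12  0.22 -0.32 -0.   -1.03 -0.  ] t 11.28 gap 0.0
d [ 1.9  0.4 10. ] rot [ 0.001  0.003 -0.005]
vx in tool [-1.      0.0051  0.0034] vz [-3.4e-03  7.0e-04 -1.0e+00]
```

In the tool's units: 31.5 mm / 1000 = 0.0315, 25.8 mm / 1000 = 0.0258.

```bash
echo '[{"x":0.001, "z":0.005, "finger_gap":0}, {"x":0.0018, "z":0.01, "finger_gap":0}, {"x":0.0045, "z":0.0125, "finger_gap":0}, {"x":0.0072, "z":0.015, "finger_gap":0}, {"x":0.0098, "z":0.0176, "finger_gap":0}, {"x":0.0123, "z":0.0203, "finger_gap":0}, {"x":0.0148, "z":0.023, "finger_gap":0}, {"x":0.0172, "z":0.0258, "finger_gap":0}, {"x":0.0195, "z":0.0286, "finger_gap":0}, {"x":0.0218, "z":0.0315, "finger_gap":0}]' | python3 inch.py; python3 d.py 43.6 0 142.8 0
```

```text
time: 12.52
tool_pos: [550.7, -145.0, 142.0]
tool_rot: [0.748, -0.664, -0.001, -0.001]
contact_force: [-0.2, -0.7, 4.9]
finger_gap: -0.0
finger_force: 1.6
now v [ 4.44e+01 -1.00e-01  1.42e+02] F [-0.2 -0.7  4.9] q [ 0.08  0.26 -0.34 -0.   -0.97  0.04] t 12.53 gap -0.0
d [ 0.8  0.  -0.8] rot [ 0.     0.004 -0.005]
vx in tool [-1.      0.0045  0.0036] vz [-3.6e-03  4.0e-04 -1.0e+00]
```

In the tool's units: 63 mm / 1000 = 0.063, 59.1 mm / 1000 = 0.0591.

```bash
echo '[{"x":0.0051, "z":0.0052, "finger_gap":0}, {"x":0.009, "z":0.0114, "finger_gap":0}, {"x":0.0127, "z":0.0178, "finger_gap":0}, {"x":0.0161, "z":0.0243, "finger_gap":0}, {"x":0.0191, "z":0.031, "finger_gap":0}, {"x":0.0218, "z":0.0379, "finger_gap":0}, {"x":0.0241, "z":0.0449, "finger_gap":0}, {"x":0.0261, "z":0.0519, "finger_gap":0}, {"x":0.0277, "z":0.0591, "finger_gap":0}, {"x":0.0285, "z":0.063, "finger_gap":0}]' | python3 inch.py; python3 d.py 14 0 61 0
```

```text
time: 13.78
tool_pos: [553.5, -172.9, 78.3]
tool_rot: [0.748, -0.664, -0.002, -0.001]
contact_force: [0.9, 0.0, 3.0]
finger_gap: -0.002
finger_force: 1.5
now v [16.4  0.7 78.3] F [0.9 0.  3. ] q [ 0.03  0.35 -0.39 -0.01 -0.84  0.09] t 13.78 gap -0.0
d [ 2.4 -0.7 17.2] rot [ 0.002  0.004 -0.005]
vx in tool [-1.      0.0047  0.004 ] vz [-0.004   0.0016 -1.    ]
```

In the tool's units: 17.2 mm / 1000 = 0.0172, 16.7 mm / 1000 = 0.0167.

```bash
echo '[{"x":0.0006, "z":0.003, "finger_gap":0}, {"x":0.0012, "z":0.006, "finger_gap":0}, {"x":0.0017, "z":0.009, "finger_gap":0}, {"x":0.002, "z":0.0115, "finger_gap":0}, {"x":0.0022, "z":0.0135, "finger_gap":0}, {"x":0.0023, "z":0.015, "finger_gap":0}, {"x":0.0024, "z":0.016, "finger_gap":0}, {"x":0.0024, "z":0.0167, "finger_gap":0}, {"x":0.0024, "z":0.0172, "finger_gap":0}, {"x":0.0024, "z":0.0172, "finger_gap":0}]' | python3 inch.py; python3 d.py 14 0 61 0
```

```text
time: 15.02
tool_pos: [553.8, -175.1, 61.5]
tool_rot: [0.748, -0.664, -0.002, -0.001]
contact_force: [0.0, 1.3, 1.9]
finger_gap: -0.004
finger_force: 0.8
now v [14.1  0.6 61.5] F [0.  1.3 1.9] q [ 0.03  0.37 -0.4  -0.01 -0.8   0.1 ] t 15.03 gap -0.0
d [ 0.1 -0.6  0.5] rot [ 0.001  0.004 -0.005]
vx in tool [-1.      0.0047  0.004 ] vz [-0.004   0.0013 -1.    ]
```

In the tool's units: 1 mm / 1000 = 0.001, 0.5 mm / 1000 = 0.0005.

```bash
echo '[{"z":0.0005, "finger_gap":0}, {"z":0.001, "finger_gap":0}, {"z":0.001, "finger_gap":0}]' | python3 inch.py|sed -n '2p;4p';  echo '[{"z":0.0004, "finger_gap":0}, {"z":0.0008, "finger_gap":0}, {"z":0.0008, "finger_gap":0}]' | python3 inch.py|sed -n '2p;4p'
```

```text
tool_pos: [553.9, -175.1, 61.1]
contact_force: [-2.5, 1.6, 6.3]
tool_pos: [554.0, -175.1, 61.0]
contact_force: [-4.4, 3.5, 12.4]
```

The tab stopped at 61.0 mm while the force rose, so the cover is shut. I'll lift off and check.

In the tool's units: -180 mm / 1000 = -0.18, -170 mm / 1000 = -0.17.

```bash
echo '[{"z":-0.002, "finger_gap":0}, {"z":-0.006, "finger_gap":0}, {"z":-0.03, "finger_gap":0}, {"z":-0.08, "finger_gap":0}, {"z":-0.13, "finger_gap":0}, {"x":0.03, "z":-0.17, "finger_gap":0}, {"x":0.08, "z":-0.18, "finger_gap":0}, {"x":0.13, "z":-0.18, "finger_gap":0}, {"x":0.13, "z":-0.18, "finger_gap":0}]' | python3 inch.py|sed -n '2p;4p'; python3 - <<'E'
from cell import ctrl
import cv2,numpy as np
a=ctrl.read_camera("wrist")[:,:,::-1];b=ctrl.read_camera("scene")[:,:,::-1];c=ctrl.read_camera("top")[:,:,::-1]
cv2.imwrite("pics/w8.png",np.vstack([np.hstack([cv2.resize(a,(400,300),interpolation=2),cv2.resize(b[170:320,260:460],(400,300),interpolation=2)]),cv2.resize(c[140:290,300:500],(400,300),interpolation=2).repeat(2,1)[:, :800]]))
E
```

```text
tool_pos: [569.4, -307.7, 238.4]
contact_force: [-0.9, 1.0, -0.8]
```

View pics/w8.png

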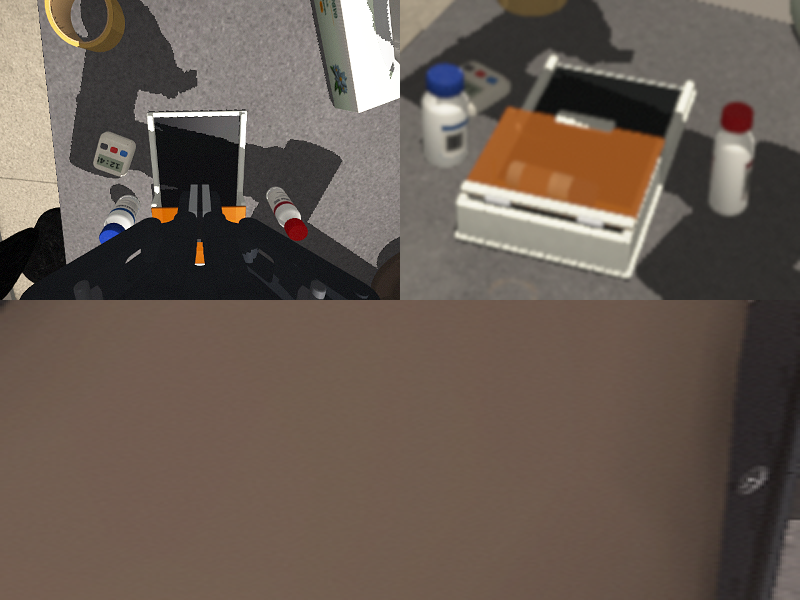

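The scene panel shows the cover flat on the cheeks, with the vial seen through it at about (540,180). Both bottles and the timer are standing in place, and the hand is clear. Handing in.

```bash
python3 -c "
from cell import ctrl
print(ctrl.finish_job())"
```

```text
the job is handed in; nothing more can be done
None
```

I rolled the vial onto the middle of the yellow band, pressed the cover fully shut and handed the job in. The vial's centre measured within about 1 mm of the band's middle, but it still lies about 0.06 rad askew. The bottles and timer looked unmoved.

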